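Scan the rivet canister and hold it over its dock

TASK

Turn the standing canister round where it stands until its orange code patch faces straight at the scanner's window, and leave it still there for a second so that it is read. Then carry it over the things in between and stop with it upright and centred over the dock's round pocket, its patch on the side of the dock's orange index line, hovering about 15 mm above the dock without ever touching it. I still have to wipe the pocket, so finish while holding it there, and leave the other things on the bench as they are.

Things in the scene. Friction and masses are not known exactly. Their poses are not given: they have to be found in the camera images.
- canister: canister: straight aluminium cylinder with black top, 50 mm diameter, 110 mm tall, about 0.2 kg, standing loose 110 mm in front of the scanner's centre. Orange code patch with black bars on one side, 15 to 61 mm above its foot; an orange line on its top points to that side. Origin: centre of the underside; x points out through the middle of the patch, z up the cylinder
- patch (a point): middle of the code patch, on the canister's side 25 mm from its axis and 38 mm above its foot
- scanner: scanner: grey block fixed to the bench, 50 x 80 mm, 80 mm tall, foot plate 66 x 92 mm, left or right of the robot (the dock is on the other side). Its dark window is on its -x face and looks along -x at the canister: the patch faces it when the canister's x points the same way as the scanner's x. Origin: centre of the underside
- scanner_window (a point): centre of the scanner's dark window, 27 mm in front of the scanner's origin, 40 mm above the bench
- dock: dock: grey block fixed to the bench, 120 x 120 mm, 40 mm tall, with a round pocket (57 mm diameter, 28 mm deep) in the middle of its top. An orange index line, 22 mm long, runs from the pocket to the edge on its +x side; the canister's x should point the same way as the dock's x. Origin: centre of the underside
- dock_mouth (a point): centre of the pocket's mouth, level with the dock's top face, 40 mm above the bench
- pine_box: open pine box, 200 x 173 x 108 mm tall, holding wooden pegs; stands in the way between scanner and dock. Origin: centre of its underside, as for all the things below
- glue_bottle: yellow glue bottle with red nozzle, 38 mm diameter, 123 mm tall, standing in the way in front of the pine box
- screwdriver_orange: small screwdriver with orange and black handle lying at the front left, 24 x 191 x 27 mm
- chisel: bench chisel lying at the front right, 29 x 213 x 29 mm
There are look-alikes about, which are no part of the job. There is more than one size of the canister; the job needs the larger.

How it is judged:
On the way:
1. the canister stands where it stood (within 30 mm), still and upright, its patch facing the scanner's window within 0.25 rad, for half a second (angle between the x axis of canister and the x axis of scanner, either way round below 0.25 rad and x of scanner_window in the frame of canister above 0.03 m and distance of canister from where it was at the start of the episode below 0.03 m and height (world z) of canister below 0.005 m and angle between canister's own z axis and vertical below 0.08 rad and linear speed of canister below 0.02 m/s and angular speed of canister below 0.15 rad/s), for 0.5 s.
At the end, for the whole second after the job is handed in: the gripper holds the canister still (under 20 mm/s) over the dock: its axis within 10 mm of the pocket's centre, upright within 0.10 rad, patch on the index line's side within 0.25 rad, its underside 5 to 30 mm above the dock's top and not touching it (horizontal distance between canister and dock_mouth below 0.01 m and z of canister in the frame of dock_mouth between 0.005 and 0.03 m and angle between canister's own z axis and vertical below 0.1 rad and angle between the x axis of canister and the x axis of dock, either way round below 0.25 rad and x of patch in the frame of dock above 0.008 m and contact force between the fingers and canister above 2 N and contact force between canister and dock below 0.1 N and linear speed of canister below 0.02 m/s and angular speed of canister below 0.15 rad/s); the arm keeps its last pose, push and grip.
It fails at once if the canister touches the dock (contact force between canister and dock above 0.5 N).
It fails at once if the canister is tipped by more than 0.4 rad (angle between canister's own z axis and vertical above 0.4 rad).
It fails at once if a bystander (pine box, glue bottle, screwdriver, chisel) is moved by more than 30 mm (distance of any of pine_box, glue_bottle, screwdriver_orange, chisel from where it was at the start of the episode above 0.03 m).
It fails at once if the glue bottle is tipped over (angle between glue_bottle's own z axis and vertical above 0.4 rad).
It also fails if it takes over 67 s, if anything falls off the work surface, if the arm or the gripper's body presses on something with over 40 N, if the wrist force passes 120 N, or if a joint passes its speed limit or range.

ROBOT

A 6-joint arm with a two-finger parallel gripper is mounted at the origin on a cart in front of the work surface, level with it; the furniture and walls round the work are solid. World frame = base frame: x ahead of the robot, y to its left, z up, the work surface at z = 0. Lengths are in m, angles in rad, forces in N, time in s.
With the tool pointing down it reaches from about 0.3 to 0.95 m from the base axis. Payload 3.1 kg.
Tool frame: the origin (TCP) lies at the very end of the fingers, on their centre line; the grasp point (between the pads) lies 19 mm behind it; y points along the fingers, z is the direction in which the jaws open and shut, and the axes are right-handed (so a half turn about y gives the same grasp; the last joint's range is limited). The gripper opens to 85 mm and grips with 20 to 120 N. Pads are 22 mm wide; open, the fingers measure 114 mm over their backs; the gripper's body (76 mm by 85 mm) begins 54 mm behind the grasp point. The pads swing forward as they close: fully open they stand 13 mm farther back than shut.
Start: joints at [1.057, 0.308, 1.634, -0, 1.2, -0.07], TCP at [0.268, 0.564, 0.231] pointing down, gripper open.
Joint ranges: [-3.06, 3.06], [-0.79, 1.96], [0.05, 2.63], [-1.19, 4.34], [0.05, 2.64], [-2.94, 2.94]. Speed limits (rad/s): [2.79, 2.79, 3.14, 3.14, 3.14, 3.14].

INTERFACE

Orientations are given as a rotation vector (axis times angle).
In Python, from rig import r, vision, job gives the robot as it stands. The module is installed in compiled form; this text tells all that it offers.
- The arm moves only by the tool send_rows, never from a script. Its argument "increments" is a list of rows, each a list of 3 entries, a list of its own where there are three numbers: the turn, a rotation vector about the tool's x, y, z in rad, then the shift along the tool's x, y, z in cm, then the opening, from -1 (shut) to 1 (fully open), so that 0 is half open. In form: [[[wx, wy, wz], [x, y, z], hand], ...]. A call has 1 to 5 rows; each row is the pose to reach, as a shift and turn from the pose measured when the call began, along the tool's axes at that moment; what a row does not reach only later rows make up. A row lasts 1/12 s, in which the tool goes at most 41.7 mm and 7.16 degrees, less where a joint would pass 70% of its speed; a pose out of reach is approached as far as the arm can. A call with a gripper value outside its range is refused whole. The fingers move at their own pace and stop on an object; the grip force is fixed at half the most. Time passes only in rows, so rows that repeat a pose let the fingers close. It gives the time, the measured TCP pose, the force and the opening at its end, in the units of the state.
- r.observe(): the state, without advancing time (a new reading comes with each control period).
- vision.capture(name): name is "scene" or "side" or "wrist"; returns the picture (480x640x3 uint8, red, green, blue); there is no depth.
- vision.camera_params(name): a dict with "fov_y" (degrees; the focal length in pixels is half the picture's height over the tangent of half this angle, whatever the lens; pixels are square), "cx", "cy" (the principal point, pixels), "T" (4x4, takes a point from camera to world coordinates). Camera axes: x right, y down, z forward; pixel columns grow to the right and rows downward; lengths in m; the calibration is good to about 2 mm. A picture is of the moment at which its call begins: read the wrist's pose just before it. camera_params takes no time and is no camera call; for the wrist camera it gives the pose at the moment of the call.
- job.sign_off(): hands the job in, once; it reports no verdict.
The state is a dict: "time_s": time; "joint_pos": joint angles; "joint_velocities": joint speeds; "joint_efforts": joint torques, N m; "tcp_pos": TCP position; "tcp_rot": TCP orientation; "wrist_force": force on the tool from outside, world axes, zero at the start; "ft_torque": the same for the moment, N m; "gripper_width": finger opening in m.
Only numpy, scipy, OpenCV 4.12 (cv2) and the standard library are available. Lean on these libraries where they do the work, as an engineer would, in place of code of your own. Each camera call takes 0.05 s, during which the arm holds its last target.

## Working session

There is one attempt and no reset: what is moved stays moved. The work goes in short steps, Python scripts to look and compute and a tool call to move; the robot and the scene stay as the last step left them, time stands still between calls to the robot, and variables do not carry over. Pictures are saved under pics/ and viewed, and the job is handed in when it is done.

Besides the shell and the picture viewer there is one more tool, called after "Emit:" as a command line: name --argument value ..., lists and objects as JSON in quotes. send_rows: Moves the arm, as the interface text tells. Its arguments: {"type":"object","properties":{"increments":{"type":"array"}},"required":["increments"]}

```bash
mkdir -p pics; python3 - <<'E'
from rig import r, vision, job
import cv2, numpy as np
np.set_printoptions(precision=4,suppress=True)
for n in ["scene","side","wrist"]:
    p=vision.camera_params(n); print(n,p["fov_y"],p["cx"],p["cy"]); print(np.array(p["T"]))
    im=vision.capture(n); cv2.imwrite(f"pics/{n}0.png",im[:,:,::-1])
print(r.observe())
E
```

```text
scene 56.58488220099808 317.6179481186478 240.8752230006668
[[ 0.8786 -0.3364  0.339   0.1531]
 [-0.4774 -0.6037  0.6385 -0.6514]
 [-0.0101 -0.7228 -0.691   0.7262]
 [ 0.      0.      0.      1.    ]]
side 42.006392824035096 324.24219662700875 241.43346155187953
[[ 0.8948 -0.204   0.3971 -0.0378]
 [-0.4464 -0.4185  0.7909 -1.0192]
 [ 0.0049 -0.885  -0.4656  0.6274]
 [ 0.      0.      0.      1.    ]]
wrist 69.85741773534262 329.119829115669 235.4281566082486
[[ 0.4287  0.8544  0.2938  0.1922]
 [ 0.9035 -0.4047 -0.1412  0.5988]
 [-0.0018  0.326  -0.9454  0.373 ]
 [ 0.      0.      0.      1.    ]]
{'time_s': 0.15, 'joint_pos': array([ 1.0573,  0.3088,  1.6349,  0.    ,  1.1997, -0.0697]), 'joint_velocities': array([-0.0006, -0.0026, -0.0045, -0.0001,  0.002 ,  0.0007]), 'joint_efforts': array([  0.0002, -41.58  , -27.7146,  -0.0002,   0.006 ,   0.    ]), 'tcp_pos': array([0.2681, 0.5639, 0.2303]), 'tcp_rot': array([-1.5443,  0.3486, -0.3477]), 'wrist_force': array([-0.737 , -1.2097, -0.7047]), 'ft_torque': array([ 0.0053, -0.0002,  0.0053]), 'gripper_width': 0.08551417802048894}
```

View pics/scene0.png

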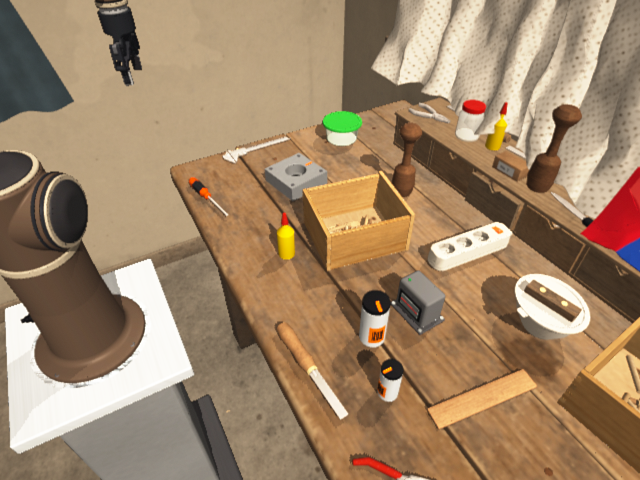

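View pics/side0.png

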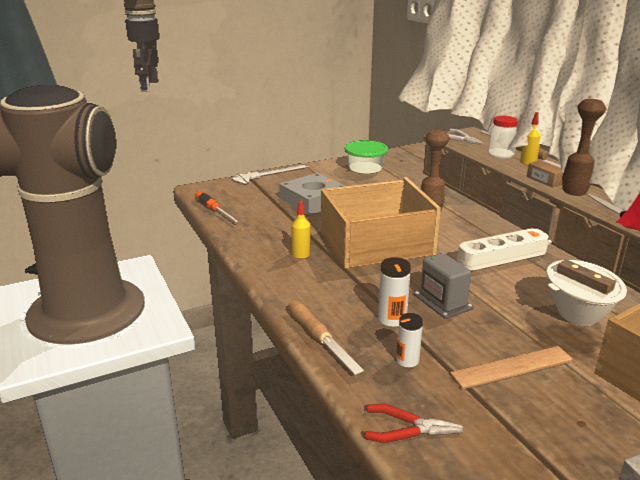

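View pics/wrist0.png

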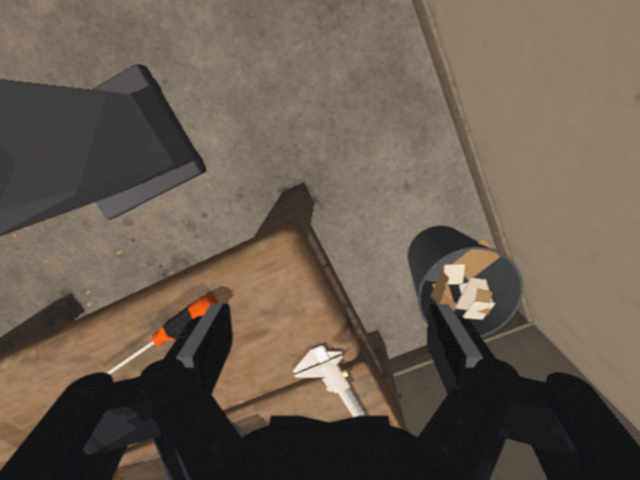

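Scene view: large canister at (375,320), small look-alike at (390,382), scanner at (418,302), dock at (295,175), pine box at (357,220), glue bottle at (286,240) with a second bottle on the shelf at (497,130). The chisel is at (312,370) and the screwdriver at (207,195). Candidates for the target are (375,320) and (390,382). I pick the larger one, which stands in front of the scanner, and will check it in a crop.

```bash
python3 - <<'E'
import cv2, numpy as np
a=cv2.imread("pics/scene0.png"); b=cv2.imread("pics/side0.png")
def crop(im,x,y,w,h,s): return cv2.resize(im[y:y+h,x:x+w],None,fx=s,fy=s,interpolation=cv2.INTER_CUBIC)
cv2.imwrite("pics/c_can.png",np.hstack([crop(a,340,265,120,145,3),crop(b,360,245,120,145,3)]))
cv2.imwrite("pics/c_dock.png",np.vstack([crop(a,250,140,100,65,4),crop(b,265,165,100,65,4)]))
E
```

```text
(no output)
```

View pics/c_can.png

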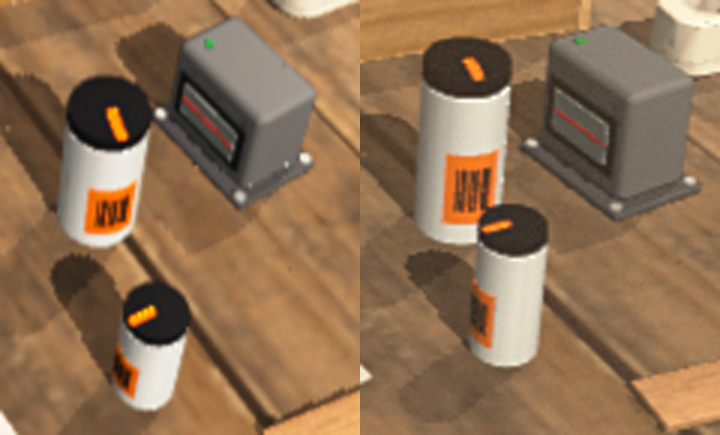

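View pics/c_dock.png

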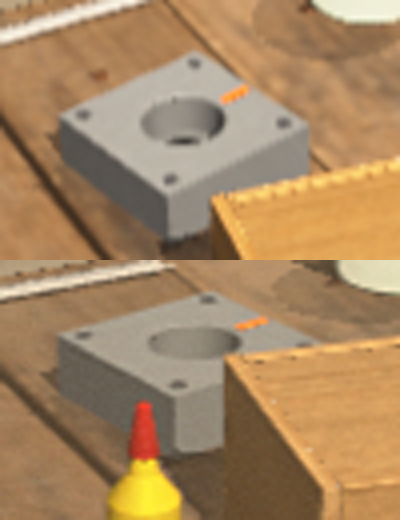

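```bash
cat > h.py <<'E'
import numpy as np, cv2
from scipy.spatial.transform import Rotation as R
np.set_printoptions(precision=4,suppress=True)
def P(p):
    f=240/np.tan(np.radians(p["fov_y"])/2); return f,p["cx"],p["cy"],np.array(p["T"])
def ray(p,u,v):
    f,cx,cy,T=P(p); d=np.array([(u-cx)/f,(v-cy)/f,1.]); return T[:3,3],T[:3,:3]@d/np.linalg.norm(d)
def onz(p,uv,z):
    o,d=ray(p,*uv); return o+d*(z-o[2])/d[2]
def tri(obs):
    A=np.zeros((3,3));b=np.zeros(3)
    for p,uv in obs:
        o,d=ray(p,*uv); M=np.eye(3)-np.outer(d,d); A+=M;b+=M@o
    x=np.linalg.solve(A,b)
    res=[np.linalg.norm(np.cross(x-ray(p,*uv)[0],ray(p,*uv)[1])) for p,uv in obs]
    return x,res
def proj(p,X):
    f,cx,cy,T=P(p); c=T[:3,:3].T@(np.asarray(X)-T[:3,3]); return np.array([f*c[0]/c[2]+cx,f*c[1]/c[2]+cy])
def blob(mask,x0,y0,x1,y1):
    m=np.zeros_like(mask);m[y0:y1,x0:x1]=mask[y0:y1,x0:x1]
    cs,_=cv2.findContours(m,cv2.RETR_EXTERNAL,cv2.CHAIN_APPROX_NONE)
    return max(cs,key=cv2.contourArea)
def orange(im): # BGR
    h=cv2.cvtColor(im,cv2.COLOR_BGR2HSV); return cv2.inRange(h,(4,150,140),(18,255,255))
def cen(c):
    m=cv2.moments(c); return np.array([m['m10']/m['m00'],m['m01']/m['m00']])
E
python3 - <<'E'
from h import *
from rig import vision
ps,pd=vision.camera_params("scene"),vision.camera_params("side")
a=cv2.imread("pics/scene0.png"); b=cv2.imread("pics/side0.png")
def topE(im,box):
    g=im.max(axis=2); m=((g<70)).astype(np.uint8)*255
    m|=orange(im)
    m=cv2.morphologyEx(m,cv2.MORPH_OPEN,np.ones((3,3)))
    c=blob(m,*box); h=cv2.convexHull(c); return cv2.fitEllipse(h),cv2.boundingRect(c)
ea=topE(a,(355,285,395,318)); eb=topE(b,(375,255,415,281)); print(ea,eb)
print("top",tri([(ps,ea[0]),(pd,eb[0])]), onz(ps,ea[0],.11),onz(pd,eb[0],.11))
# diameter check
e=ea
oa=cen(blob(orange(a),355,285,395,316)); ob=cen(blob(orange(b),385,255,415,275))
print("line",oa,ob,tri([(ps,oa),(pd,ob)]),onz(ps,oa,.11),onz(pd,ob,.11))
# dock: 4 top corners in scene crop(4x)
for nm,q in dict(L=(60,118),T=(195,55),Rr=(308,128),B=(168,193)).items():
    print("dock",nm,onz(ps,(250+q[0]/4,140+q[1]/4),.04))
pm=(250+183/4,140+119/4); pm2=(265+195/4,165+(343-260)/4)
print("pocket",onz(ps,pm,.04),onz(pd,pm2,.04),tri([(ps,pm),(pd,pm2)]))
o1=cen(blob(orange(a),300,158,315,168)); o2=cen(blob(orange(b),320,175,336,185)); print("idx",o1,o2,onz(ps,o1,.04),onz(pd,o2,.04),tri([(ps,o1),(pd,o2)]))
# scanner top corners
for nm,q in dict(L=(178,68),T=(232,18),Rr=(315,98),B=(243,150)).items(): print("sc",nm,onz(ps,(340+q[0]/3,265+q[1]/3),.08))
for nm,q in dict(wtl=(182,80),wbl=(180,110),wtr=(240,145),wbr=(233,163)).items(): pass
for nm,q in dict(L=(158,115),Rr=(308,158),B=(240,197)).items(): print("foot screw",nm,onz(ps,(340+q[0]/3,265+q[1]/3),.008))
# pine box top corners in scene
for q in [(303,186),(380,177),(411,212),(327,244)]: print("box",onz(ps,q,.108))
for q in [(286,256)]: print("glue foot",onz(ps,q,.0))
for q in [(390,370)]: print("small",onz(ps,q,.07))
E
```

```text
(((375.7738342285156, 302.2962951660156), (24.220930099487305, 28.741771697998047), 92.38469696044922), (362, 291, 29, 24)) (((394.8347473144531, 267.1593017578125), (19.368759155273438, 29.484649658203125), 92.7820053100586), (381, 258, 29, 19))Traceback (most recent call last):
  File "<stdin>", line 11, in <module>
  File "h.py", line 13, in tri
    o,d=ray(p,*uv); M=np.eye(3)-np.outer(d,d); A+=M;b+=M@o
        ~~~^^^^^^^
TypeError: ray() takes 3 positional arguments but 4 were given
```

```bash
python3 - <<'E'
from h import *
from rig import vision
ps,pd=vision.camera_params("scene"),vision.camera_params("side")
a=cv2.imread("pics/scene0.png"); b=cv2.imread("pics/side0.png")
ea=(375.77,302.3); eb=(394.83,267.16)
print("top",tri([(ps,ea),(pd,eb)]), onz(ps,ea,.11),onz(pd,eb,.11))
oa=cen(blob(orange(a),355,285,395,316)); ob=cen(blob(orange(b),385,255,415,275))
print("line",oa,ob,tri([(ps,oa),(pd,ob)]),onz(ps,oa,.11),onz(pd,ob,.11))
for nm,q in dict(L=(60,118),T=(195,55),Rr=(308,128),B=(168,193)).items():
    print("dock",nm,onz(ps,(250+q[0]/4,140+q[1]/4),.04))
pm=(250+183/4,140+119/4); pm2=(265+195/4,165+(343-260)/4)
print("pocket",onz(ps,pm,.04),onz(pd,pm2,.04),tri([(ps,pm),(pd,pm2)]))
o1=cen(blob(orange(a),300,158,315,168)); o2=cen(blob(orange(b),320,175,336,185)); print("idx",o1,o2,onz(ps,o1,.04),onz(pd,o2,.04),tri([(ps,o1),(pd,o2)]))
for nm,q in dict(L=(178,68),T=(232,18),Rr=(315,98),B=(243,150)).items(): print("sc",nm,onz(ps,(340+q[0]/3,265+q[1]/3),.08))
for nm,q in dict(L=(158,115),Rr=(308,158),B=(240,197)).items(): print("foot screw",nm,onz(ps,(340+q[0]/3,265+q[1]/3),.008))
for q in [(303,186),(380,177),(411,212),(327,244)]: print("box",onz(ps,q,.108))
for q in [(286,256)]: print("glue foot",onz(ps,q,.0))
for q in [(390,370)]: print("small",onz(ps,q,.07))
E
```

```text
top (array([ 0.4732, -0.2641,  0.104 ]), [np.float64(0.00019742637239105634), np.float64(0.00019742637239098865)]) [ 0.4699 -0.2677  0.11  ] [ 0.4676 -0.2728  0.11  ]
line [378.5758 307.1515] [397.4236 267.3333] (array([ 0.4661, -0.2819,  0.1148]), [np.float64(0.00031149602108858143), np.float64(0.0003114960210887114)]) [ 0.4682 -0.2789  0.11  ] [ 0.4711 -0.2752  0.11  ]
dock L [0.4987 0.2946 0.04  ]
dock T [0.6122 0.3188 0.04  ]
dock Rr [0.6378 0.2031 0.04  ]
dock B [0.5252 0.1846 0.04  ]
pocket [0.5701 0.2531 0.04  ] [0.57 0.25 0.04] (array([0.5724, 0.2565, 0.0372]), [np.float64(0.0006872606140291549), np.float64(0.000687260614029002)])
idx [308.5 163. ] [328.3333 180.2222] [0.6147 0.2647 0.04  ] [0.6179 0.2662 0.04  ] (array([0.6136, 0.2602, 0.043 ]), [np.float64(0.00110474548033832), np.float64(0.0011047454803383373)])
sc L [ 0.5437 -0.2415  0.08  ]
sc T [ 0.5996 -0.2239  0.08  ]
sc Rr [ 0.6029 -0.3018  0.08  ]
sc B [ 0.5397 -0.3119  0.08  ]
foot screw L [ 0.5509 -0.223   0.008 ]
foot screw Rr [ 0.616  -0.2998  0.008 ]
foot screw B [ 0.558  -0.3027  0.008 ]
box [0.5143 0.097  0.108 ]
box [0.6886 0.0396 0.108 ]
box [ 0.6742 -0.0989  0.108 ]
box [ 0.4684 -0.0972  0.108 ]
glue foot [0.4226 0.0109 0.    ]
small [ 0.4326 -0.3705  0.07  ]
```

```bash
cat >> h.py <<'E'
def plan(o,pos=None,yawz=None,down=True):
    """tool-frame increments (turn rad, shift cm) from measured pose to target pos, with tool y down and tool z at heading yawz"""
    Rt=R.from_rotvec(o["tcp_rot"]); M=Rt.as_matrix(); p=np.array(o["tcp_pos"])
    cur=np.arctan2(M[1,2],M[0,2])
    if yawz is None: yawz=cur
    z=np.array([np.cos(yawz),np.sin(yawz),0]); y=np.array([0,0,-1.]); x=np.cross(y,z)
    G=np.column_stack([x,y,z])
    w=R.from_matrix(M.T@G).as_rotvec()
    s=M.T@(np.array(pos if pos is not None else p)-p)*100
    return dict(yaw=cur,turn=w,shift_cm=s,len=np.linalg.norm(s),dirs=M)
E
python3 - <<'E'
from h import *
from rig import r
o=r.observe(); d=plan(o,[0.46,-0.25,0.30],None); print(d)
E
```

```text
{'yaw': np.float64(1.1269677821415136), 'turn': array([ 0.0018, -0.    , -0.0002]), 'shift_cm': array([ 52.2823,  -6.8608, -65.274 ]), 'len': np.float64(83.9118813653648), 'dirs': array([[ 0.9031, -0.0009,  0.4294],
       [-0.4294, -0.0016,  0.9031],
       [-0.0002, -1.    , -0.0018]])}
```

```bash
python3 - <<'E'
from h import *
from rig import r
o=r.observe(); d=plan(o,[0.5,0.27,0.32],1.571); print(d)
E
```

```text
{'yaw': np.float64(1.1269677821415136), 'turn': array([ 0.0017, -0.444 , -0.0006]), 'shift_cm': array([ 33.5657,  -8.9451, -16.5981]), 'len': np.float64(38.49889168037334), 'dirs': array([[ 0.9031, -0.0009,  0.4294],
       [-0.4294, -0.0016,  0.9031],
       [-0.0002, -1.    , -0.0018]])}
```

Emit:
send_rows --increments '[[[0, -0.05, 0], [3.4, -0.9, -1.7], 1], [[0, -0.1, 0], [6.8, -1.8, -3.4], 1], [[0, -0.15, 0], [10.2, -2.7, -5.0], 1], [[0, -0.2, 0], [13.6, -3.6, -6.7], 1], [[0, -0.25, 0], [17, -4.5, -8.4], 1]]'

```text
time_s: 0.57
tcp_pos: [0.386, 0.4136, 0.2754]
tcp_rot: [-1.568, 0.151, -0.149]
wrist_force: [-0.2, 0.4, -0.4]
gripper_width: 0.0852
```

```bash
python3 - <<'E'
from h import *
from rig import r
o=r.observe(); d=plan(o,[0.5,0.27,0.32],1.571); print(o["tcp_pos"],d)
E
```

```text
[0.386  0.4136 0.2754] {'yaw': np.float64(1.3803131010542913), 'turn': array([ 0.0023, -0.1907, -0.0011]), 'shift_cm': array([ 13.9069,  -4.4441, -11.9489]), 'len': np.float64(18.866063052633184), 'dirs': array([[ 0.9819, -0.0013,  0.1893],
       [-0.1893, -0.0021,  0.9819],
       [-0.0009, -1.    , -0.0024]])}
```

Emit:
send_rows --increments '[[[0, -0.04, 0], [2.8, -0.9, -2.4], 1], [[0, -0.08, 0], [5.6, -1.8, -4.8], 1], [[0, -0.12, 0], [8.4, -2.7, -7.2], 1], [[0, -0.16, 0], [11.2, -3.6, -9.6], 1], [[0, -0.19, 0], [13.9, -4.4, -11.9], 1]]'

```text
time_s: 0.98
tcp_pos: [0.5008, 0.2687, 0.32]
tcp_rot: [-1.573, 0.0, 0.002]
wrist_force: [0.9, -0.5, 0.2]
gripper_width: 0.0856
```

```bash
cat > snap.py <<'E'
import sys,pickle
from h import *
from rig import r,vision
n=sys.argv[1]
o=r.observe(); p=vision.camera_params("wrist"); im=vision.capture("wrist")[:,:,::-1]
cv2.imwrite(f"pics/{n}.png",im); pickle.dump((o,p),open(f"pics/{n}.pkl","wb")); print(o["time_s"],o["tcp_pos"],np.abs(o["joint_velocities"]).max(),o["joint_pos"])
E
python3 snap.py d1
```

```text
0.9833 [0.5008 0.2687 0.32  ] 1.0685526728871386 [ 0.4166  0.1308  1.6685 -0.0015  1.3443 -1.1548]
```

View pics/d1.png

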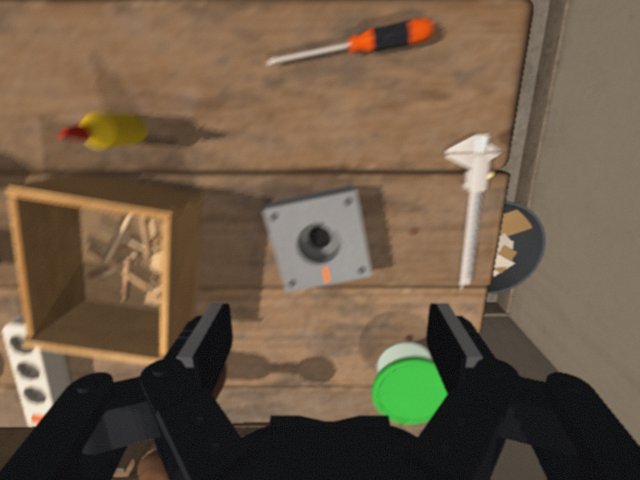

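The wrist view shows the dock at (318,240) with its index line at (326,274). The pine box is at (90,270), the glue bottle at (110,130) and the screwdriver at (370,42). The arm was still moving in that shot, so I'll take a still one and measure from it.

```bash
python3 snap.py d2; cat > dock.py <<'E'
from h import *
import pickle
def meas(n,box=(240,170,400,310),ib=(310,255,345,290)):
    im=cv2.imread(f"pics/{n}.png"); o,p=pickle.load(open(f"pics/{n}.pkl","rb"))
    oc=cen(blob(orange(im),*ib))
    return im,o,p,oc
if __name__=="__main__":
    im,o,p,oc=meas("d2")
    print("idx",oc,onz(p,oc,.04))
    print(orange(im)[255:290,310:345].sum()/255)
    cv2.imwrite("pics/d2c.png",cv2.resize(im[170:310,240:400],None,fx=5,fy=4.2857,interpolation=cv2.INTER_CUBIC))
E
python3 dock.py
```

```text
1.0333 [0.5059 0.2638 0.3219] 0.2014173511578233 [ 0.409   0.1313  1.6642 -0.0086  1.3431 -1.1576]
idx [332.775 266.55 ] [0.6149 0.2655 0.04  ]
56.0
```

View pics/d2c.png

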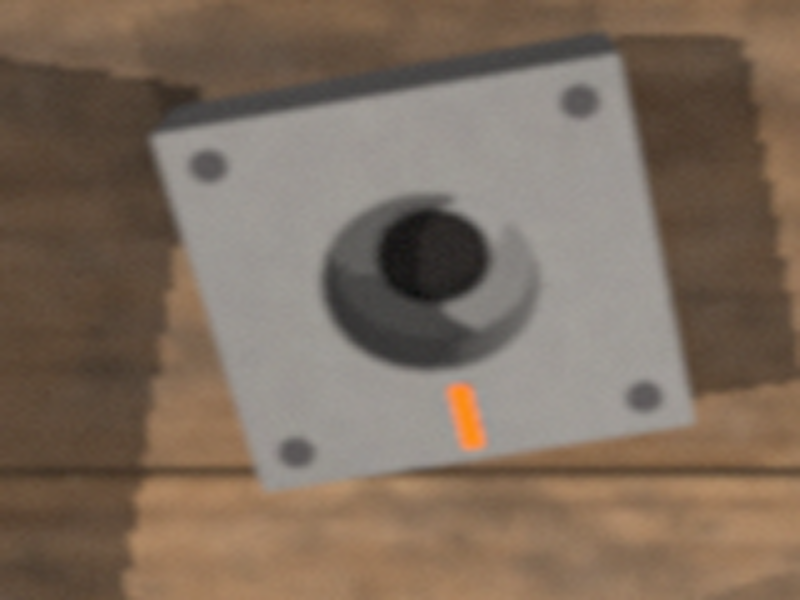

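```bash
python3 - <<'E'
from h import *
import pickle
from rig import vision
o,p=pickle.load(open("pics/d2.pkl","rb")); ps=vision.camera_params("scene")
f=lambda q:(q[0]/5+240-.4,q[1]/4.2857+170-.4)
C=[onz(p,f(q),.04) for q in [(153,135),(622,50),(693,425),(265,490)]]
S=[onz(p,f(q),.04) for q in [(208,166),(580,100),(644,397),(297,453)]]
for X in (C,S):
    X=np.array(X); print(X[:,:2], "centre",X.mean(0)); 
    v=(X[2]+X[3]-X[0]-X[1]); w=X[1]+X[2]-X[0]-X[3]; print("yaw",np.arctan2(v[1],v[0]),np.arctan2(w[1],w[0])+0-np.pi/2,"size",np.linalg.norm(v)/2,np.linalg.norm(w)/2)
pk=f((431,281)); print("pocket",onz(p,pk,.04)); i0=onz(p,f((459,385)),.04); i1=onz(p,f((474,450)),.04); print("line",i0,i1,np.arctan2(*(i1-i0)[1::-1]))
# height: triangulate screws with scene image (crop 4x at 250,140)
g=lambda q:(250+q[0]/4-.4,140+q[1]/4-.4)
for a,b in [((208,166),(172,180)),((580,100),(83,115)),((644,397),(195,63)),((297,453),(285,123)),((431,281),(183,119))]:
    print(tri([(p,f(a)),(ps,g(b))]))
E
```

```text
[[0.5243 0.1861]
 [0.4991 0.3039]
 [0.6181 0.327 ]
 [0.6412 0.2102]] centre [0.5707 0.2568 0.04  ]
yaw 0.1970842280174913 0.20297889963389615 size 0.12025517112539033 0.11976829655031891
[[0.5337 0.1996]
 [0.5138 0.2939]
 [0.6084 0.3134]
 [0.628  0.2194]] centre [0.571  0.2566 0.04  ]
yaw 0.20499658891700204 0.20682165828207077 size 0.09649350017860793 0.09617665198201154
pocket [0.5699 0.2563 0.04  ]
line [0.6044 0.2636 0.04  ] [0.6269 0.2677 0.04  ] 0.18071981265059991
(array([0.5341, 0.1994, 0.0387]), [np.float64(4.258419154151022e-05), np.float64(4.258419154151647e-05)])
(array([0.514 , 0.294 , 0.0389]), [np.float64(3.3563299679922754e-05), np.float64(3.356329967986271e-05)])
(array([0.6085, 0.3135, 0.0391]), [np.float64(0.0003119261809346001), np.float64(0.0003119261809344493)])
(array([0.6283, 0.2193, 0.0388]), [np.float64(0.00022561282130448534), np.float64(0.00022561282130445113)])
(array([0.5703, 0.2562, 0.0393]), [np.float64(0.00010334044553292439), np.float64(0.00010334044553270563)])
```

The dock centre is (0.5708, 0.2566), its yaw is 0.203 rad, and its top triangulates to about 39 mm. Next I go to the canister.

```bash
cat > pl.py <<'E'
import sys
from h import *
from rig import r
x,y,z,yw=[float(v) if v!='-' else None for v in sys.argv[1:5]]
o=r.observe(); p=o["tcp_pos"]; t=[p[i] if v is None else v for i,v in enumerate((x,y,z))]
d=plan(o,t,yw); print("t",o["time_s"],"tcp",p,"yaw %.4f"%d["yaw"],"\nturn",d["turn"],"shift",d["shift_cm"],"len",d["len"],"rows",d["len"]/4.17,np.linalg.norm(d["turn"])/.125,"\nj",o["joint_pos"],"w",o["gripper_width"],"F",o["wrist_force"])
E
python3 pl.py 0.479 -0.246 0.28 -0.4
```

```text
t 1.0833 tcp [0.5038 0.2666 0.3211] yaw 1.5647 
turn [-0.001   1.9647  0.005 ] shift [ -2.1782   4.2601 -51.2651] len 51.48792972793351 rows 12.347225354420507 15.717779816143711 
j [ 0.4126  0.1312  1.6658 -0.0041  1.3431 -1.1512] w 0.08534837401845101 F [0.2327 1.1787 0.2337]
```

Emit:
send_rows --increments '[[[0, 0.12, 0], [0, 0, -4], 1], [[0, 0.24, 0], [0, 0, -8], 1], [[0, 0.36, 0], [0, 0, -12], 1], [[0, 0.48, 0], [0, 0, -16], 1], [[0, 0.6, 0], [-0.8, 0, -20], 1]]'

```text
time_s: 1.5
tcp_pos: [0.4945, 0.0656, 0.3212]
tcp_rot: [-1.519, 0.476, -0.482]
wrist_force: [0.7, -1.3, -0.5]
gripper_width: 0.0855
```

```bash
python3 pl.py 0.479 -0.246 0.28 -0.4
```

```text
t 1.5 tcp [0.4945 0.0656 0.3212] yaw 0.9594 
turn [-0.0025  1.3594  0.004 ] shift [ 16.5924   4.2076 -26.4041] len 31.46727158419442 rows 7.546108293571804 10.875536314166009 
j [ 0.0465 -0.0157  1.8206 -0.0031  1.3336 -0.9122] w 0.08547403395555243 F [ 0.7238 -1.2848 -0.5263]
```

Emit:
send_rows --increments '[[[0, 0.12, 0], [1.9, 0, -3.0], 1], [[0, 0.24, 0], [3.8, 0, -6], 1], [[0, 0.36, 0], [5.7, 0.5, -9], 1], [[0, 0.48, 0], [7.6, 1, -12], 1], [[0, 0.6, 0], [9.5, 1.5, -15], 1]]'

```text
time_s: 1.92
tcp_pos: [0.4857, -0.1127, 0.3063]
tcp_rot: [-1.356, 0.942, -0.948]
wrist_force: [1.1, 0.5, 0.1]
gripper_width: 0.0853
```

```bash
python3 pl.py 0.479 -0.246 0.28 -0.4
```

```text
t 1.9167 tcp [ 0.4857 -0.1127  0.3063] yaw 0.3537 
turn [-0.0033  0.7537  0.0023] shift [12.2691  2.6559 -5.251 ] len 13.607231208408939 rows 3.2631249900261246 6.029532695901317 
j [-0.3145 -0.0066  1.8414 -0.0012  1.303  -0.6679] w 0.08525327750535894 F [1.0596 0.5014 0.097 ]
```

Emit:
send_rows --increments '[[[0, 0.12, 0], [2.5, 0.5, -1.1], 1], [[0, 0.24, 0], [5, 1, -2.1], 1], [[0, 0.36, 0], [7.5, 1.6, -3.2], 1], [[0, 0.48, 0], [10, 2.1, -4.2], 1], [[0, 0.6, 0], [12.3, 2.7, -5.3], 1]]'

```text
time_s: 2.33
tcp_pos: [0.4785, -0.2472, 0.2789]
tcp_rot: [-1.078, 1.389, -1.395]
wrist_force: [0.5, -0.3, 0.7]
gripper_width: 0.0855
```

Emit:
send_rows --increments '[[[0, 0.1, 0], [0, 0, 0], 1], [[0, 0.15, 0], [0, 0, 0], 1], [[0, 0.15, 0], [0, 0, 0], 1]]'

```text
time_s: 2.58
tcp_pos: [0.4782, -0.2469, 0.2779]
tcp_rot: [-0.989, 1.499, -1.501]
wrist_force: [0.3, 0.3, 0.3]
gripper_width: 0.0854
```

```bash
python3 snap.py k1
```

```text
2.5833 [ 0.4782 -0.2469  0.2779] 0.07371229247184506 [-0.5579  0.0976  1.79    0.0007  1.2524 -0.154 ]
```

View pics/k1.png

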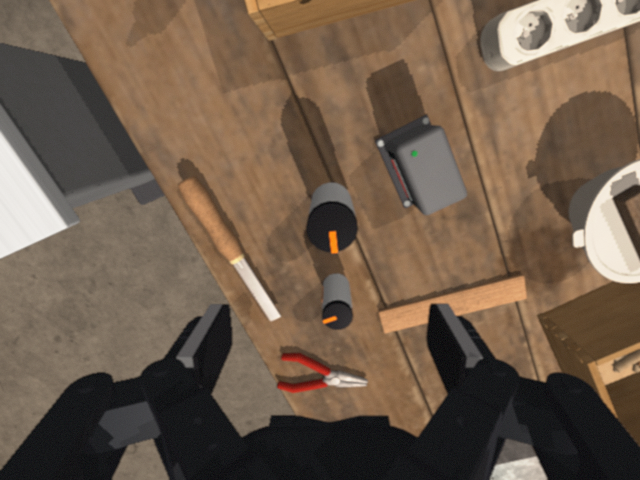

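The wrist view shows the large canister top at (332,226) with its line at (333,242). The small look-alike is at (337,315), the scanner at (425,165) and the chisel at (230,250).

```bash
python3 - <<'E'
from h import *
import pickle
from rig import vision
im=cv2.imread("pics/k1.png"); o,p=pickle.load(open("pics/k1.pkl","rb")); ps=vision.camera_params("scene")
m=((im.max(axis=2)<55).astype(np.uint8)*255)|orange(im)
m=cv2.morphologyEx(m,cv2.MORPH_OPEN,np.ones((3,3)))
c=blob(m,300,190,362,256); e=cv2.fitEllipse(cv2.convexHull(c)); (x,y),rad=cv2.minEnclosingCircle(c); print(e,(x,y),rad,cv2.boundingRect(c))
oc=blob(orange(im),300,190,362,256); lc=cen(oc); print(lc)
T=onz(p,e[0],.11); L=onz(p,lc,.11); print("top",T,"line",L,"yaw",np.arctan2(*(L-T)[1::-1]))
vx,vy,x0,y0=cv2.fitLine(oc.astype(np.float32),cv2.DIST_L2,0,.01,.01).ravel(); A=onz(p,(x0,y0),.11);B=onz(p,(x0+8*vx,y0+8*vy),.11); print("lineyaw",np.arctan2(*(B-A)[1::-1]))
print("tri", tri([(p,e[0]),(ps,(375.77,302.3))]))
# diameter
r1=[onz(p,(e[0][0]+dx,e[0][1]),.11) for dx in(-e[1][0]/2,e[1][0]/2)]; print("diam",np.linalg.norm(r1[0]-r1[1]))
k=np.hstack([cv2.resize(im[185:255,300:370],None,fx=5.7,fy=5.7,interpolation=cv2.INTER_CUBIC),cv2.resize(im[110:220,365:475],(399,399),interpolation=cv2.INTER_CUBIC)])
cv2.imwrite("pics/k1c.png",k)
E
```

```text
((330.9919128417969, 226.87509155273438), (50.14608383178711, 51.787574768066406), 21.62601661682129) (331.0617980957031, 227.23033142089844) 26.23863983154297 (306, 202, 51, 52)
[333.1444 241.831 ]
top [ 0.4746 -0.2622  0.11  ] line [ 0.4706 -0.2769  0.11  ] yaw -1.8360211353154872
lineyaw -1.88815732802288
tri (array([ 0.4736, -0.2639,  0.1036]), [np.float64(0.000352080528536517), np.float64(0.00035208052853651)])
diam 0.04754423672926509
```

View pics/k1c.png

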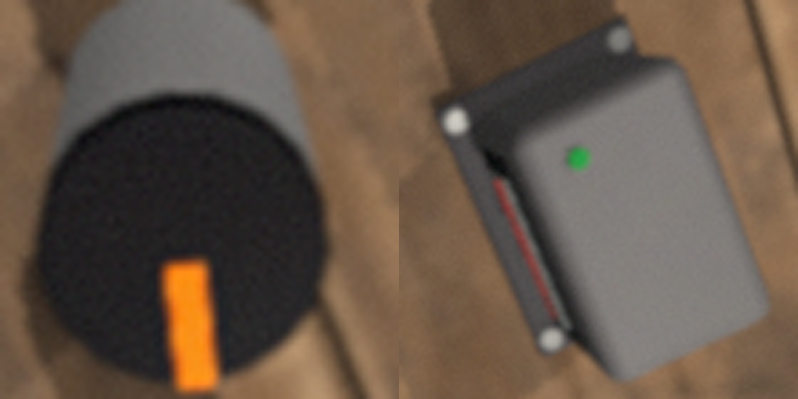

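```bash
python3 - <<'E'
from h import *
import pickle
from rig import vision
o,p=pickle.load(open("pics/k1.pkl","rb")); ps=vision.camera_params("scene")
f=lambda q:(365+(q[0]-399)/3.627-.4,110+q[1]/3.627-.4)
g=lambda q:(340+q[0]/3-.3,265+q[1]/3-.3)
print("h",tri([(p,f((456,121))),(ps,g((160,115)))]),tri([(p,f((551,339))),(ps,g((240,197)))]))
a,b,c=[onz(p,f(q),.008) for q in [(456,121),(551,339),(619,38)]]
print(a,b,c,"yaw from -y edge",np.arctan2(*(b-a)[1::-1])+np.pi/2,"x edge",np.arctan2(*(c-a)[1::-1]))
print("green",tri([(p,f((578,158))),(ps,g((209,44)))]))
# top-face side edges (right long edge & lower short edge) z=.08
for q1,q2 in [((695,100),(760,285)),((528,165),(602,350)),((635,378),(755,320)),((535,125),(660,65))]:
    A,B=onz(p,f(q1),.08),onz(p,f(q2),.08); print("edge",np.arctan2(*(B-A)[1::-1]), A,B)
ctr=(b+c)/2; print("centre",ctr)
E
```

```text
h (array([ 0.5551, -0.2206,  0.0037]), [np.float64(0.0008961588850723393), np.float64(0.0008961588850724)]) (array([ 0.5599, -0.3009,  0.0055]), [np.float64(0.0006213468032244423), np.float64(0.0006213468032244896)])
[ 0.5555 -0.2206  0.008 ] [ 0.5602 -0.3005  0.008 ] [ 0.6113 -0.217   0.008 ] yaw from -y edge 0.05926885473578736 x edge 0.06389202165358272
green (array([ 0.5739, -0.2336,  0.0792]), [np.float64(0.0006000443614254602), np.float64(0.0006000443614254948)])
edge -1.5299701631049065 [ 0.6074 -0.2316  0.08  ] [ 0.6097 -0.2861  0.08  ]
edge -1.5299102375845008 [ 0.5614 -0.2302  0.08  ] [ 0.5637 -0.2865  0.08  ]
edge 0.07937321465711097 [ 0.5698 -0.298   0.08  ] [ 0.6057 -0.2951  0.08  ]
edge 0.04417380851157944 [ 0.5666 -0.2211  0.08  ] [ 0.6016 -0.2196  0.08  ]
centre [ 0.5858 -0.2587  0.008 ]
```

The scanner's yaw is about 0.055 and its centre is (0.586, -0.259). The canister's yaw is about -1.88, with its top at roughly (0.475, -0.264). I'll take a second, closer look from straight above.

```bash
python3 pl.py 0.4748 -0.264 0.20 -0.4
```

```text
t 2.6333 tcp [ 0.4783 -0.2466  0.2782] yaw -0.4014 
turn [-0.0022 -0.0014 -0.0002] shift [1.7383 7.8206 0.3359] len 8.018514040444009 rows 1.922905045670026 0.02111262182964662 
j [-0.5573  0.0971  1.7899  0.0006  1.2524 -0.1561] w 0.0856043040172926 F [-0.5686  0.3192  0.306 ]
```

Emit:
send_rows --increments '[[[0, 0, 0], [0.9, 3.9, 0.2], 1], [[0, 0, 0], [1.7, 7.8, 0.3], 1], [[0, 0, 0], [1.7, 7.8, 0.3], 1], [[0, 0, 0], [1.7, 7.8, 0.3], 1]]'

```text
time_s: 2.97
tcp_pos: [0.4728, -0.2617, 0.1979]
tcp_rot: [-0.993, 1.502, -1.494]
wrist_force: [0.3, -0.6, 1.0]
gripper_width: 0.0854
```

```bash
python3 snap.py k2;  python3 - <<'E'
from h import *
import pickle
im=cv2.imread("pics/k2.png"); o,p=pickle.load(open("pics/k2.pkl","rb"))
q=proj(p,[.4748,-.264,.11]); print(q)
x,y=map(int,q)
cv2.imwrite("pics/k2c.png",cv2.resize(im[y-60:y+60,x-60:x+60],(600,600),interpolation=cv2.INTER_CUBIC))
E
```

```text
2.9667 [ 0.4728 -0.2617  0.1979] 0.07605757689275286 [-0.5866  0.1844  1.8605  0.0011  1.1012 -0.1866]
[332.5726 241.8879]
```

View pics/k2c.png

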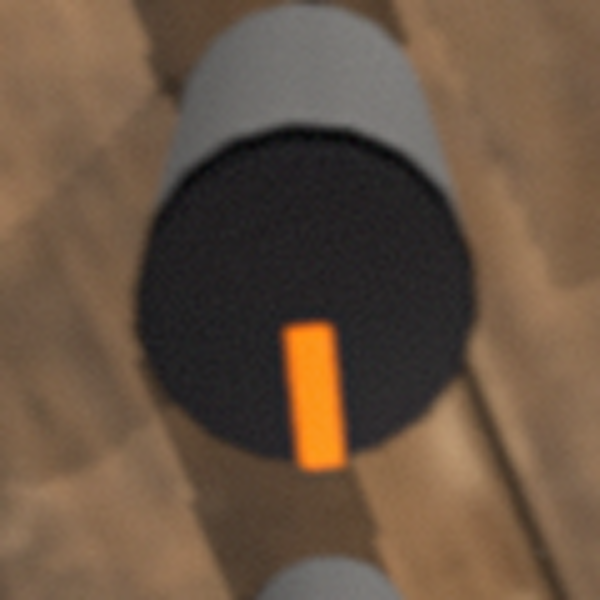

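View pics/k2.png

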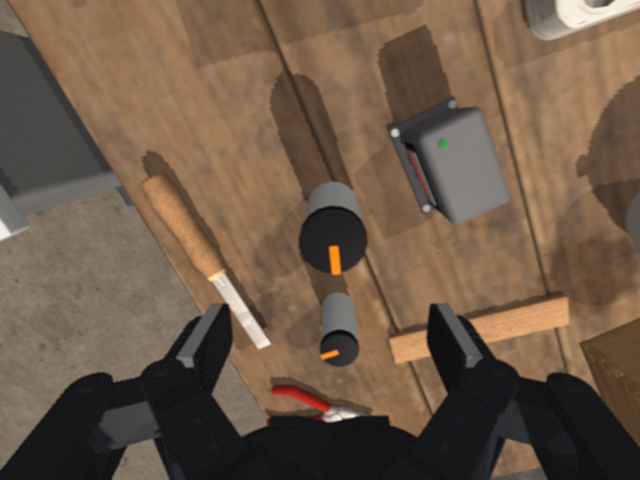

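```bash
python3 - <<'E'
from h import *
import pickle
def top(n,box):
    im=cv2.imread(f"pics/{n}.png"); o,p=pickle.load(open(f"pics/{n}.pkl","rb"))
    m=((im.max(axis=2)<60).astype(np.uint8)*255)|orange(im)
    m=cv2.morphologyEx(m,cv2.MORPH_OPEN,np.ones((5,5)))
    c=cv2.convexHull(blob(m,*box)); e=cv2.fitEllipse(c); oc=blob(orange(im),*box)
    v=cv2.fitLine(oc.astype(np.float32),cv2.DIST_L2,0,.01,.01).ravel()
    return p,e,cen(oc),v,cv2.boundingRect(c)
A=top("k1",(300,190,362,256)); B=top("k2",(290,195,375,282))
for X in (A,B):
    p,e,l,v,bb=X; print(e,bb); T=onz(p,e[0],.11);L=onz(p,l,.11);L2=onz(p,(v[2]+8*v[0],v[3]+8*v[1]),.11);L0=onz(p,v[2:],.11)
    print(T,L,np.arctan2(*(L-T)[1::-1]),np.arctan2(*(L2-L0)[1::-1]))
print(tri([(A[0],A[1][0]),(B[0],B[1][0])]),tri([(A[0],A[2]),(B[0],B[2])]))
E
```

```text
((331.02679443359375, 226.87680053710938), (50.92494583129883, 51.94475173950195), 25.024324417114258) (306, 202, 51, 52)
[ 0.4746 -0.2623  0.11  ] [ 0.4706 -0.2769  0.11  ] -1.8381566145573913 -1.88815732802288
((332.2845458984375, 239.08566284179688), (66.3819580078125, 68.03733825683594), 64.0298843383789) (300, 206, 66, 67)
[ 0.4754 -0.262   0.11  ] [ 0.4707 -0.2775  0.11  ] -1.863682575950873 -1.8558803169195026
(array([ 0.473 , -0.2671,  0.0939]), [np.float64(0.0003092824114037481), np.float64(0.0003092824114038648)]) (array([ 0.4717, -0.2744,  0.1176]), [np.float64(0.0001755007456721357), np.float64(0.0001755007456722174)])
```

```bash
python3 pl.py 0.4753 -0.2635 0.06 -0.4
```

```text
t 3.0167 tcp [ 0.4747 -0.2628  0.2004] yaw -0.4004 
turn [-0.0012 -0.0004 -0.0008] shift [ 0.0556 14.036   0.0641] len 14.036305042780365 rows 3.366020393952126 0.01203131973267466 
j [-0.5864  0.1825  1.8574  0.0012  1.1008 -0.1865] w 0.08514465216279826 F [0.2524 0.9082 0.83  ]
```

Emit:
send_rows --increments '[[[0, 0, 0], [0, 2.8, 0.1], 1], [[0, 0, 0], [0.1, 5.6, 0.1], 1], [[0, 0, 0], [0.1, 8.4, 0.1], 1], [[0, 0, 0], [0.1, 11.2, 0.1], 1], [[0, 0, 0], [0.1, 14, 0.1], 1]]'

```text
time_s: 3.43
tcp_pos: [0.4787, -0.2653, 0.0628]
tcp_rot: [-0.989, 1.49, -1.502]
wrist_force: [0.1, 0.3, -0.0]
gripper_width: 0.0855
```

```bash
python3 pl.py 0.4753 -0.2635 0.06 -0.4
```

```text
t 3.4333 tcp [ 0.4787 -0.2653  0.0628] yaw -0.3991 
turn [-0.0082  0.0009  0.0002] shift [-0.0296  0.2776 -0.3886] len 0.4784638306086031 rows 0.11473952772388564 0.0658526226011702 
j [-0.5863  0.3799  1.9304  0.0018  0.8232 -0.1884] w 0.08552261817366896 F [ 0.076   0.2727 -0.0014]
```

Settle on the position, then close.

Emit:
send_rows --increments '[[[0, 0, 0], [0, 0.2, -0.3], 1], [[0, 0, 0], [0, 0.2, -0.3], 1], [[0, 0, 0], [0, 0.2, -0.3], 1]]'

```text
time_s: 3.68
tcp_pos: [0.4785, -0.2652, 0.0638]
tcp_rot: [-0.987, 1.484, -1.505]
wrist_force: [0.6, 0.3, -0.2]
gripper_width: 0.0851
```

```bash
python3 pl.py 0.4753 -0.2635 0.06 -0.4
```

```text
t 3.6833 tcp [ 0.4785 -0.2652  0.0638] yaw -0.3984 
turn [-0.0134  0.0016  0.0011] shift [-0.0347  0.3751 -0.3685] len 0.526994190539273 rows 0.12637750372644435 0.10861221125617042 
j [-0.5865  0.3753  1.9346  0.002   0.8183 -0.1894] w 0.08513926981606047 F [ 0.5774  0.3116 -0.1696]
```

Emit:
send_rows --increments '[[[-0.013, 0.002, 0], [0, 0.4, -0.4], 1], [[-0.013, 0.002, 0], [0, 0.4, -0.4], 1], [[-0.013, 0.002, 0], [0, 0.4, -0.4], 1]]'

```text
time_s: 3.93
tcp_pos: [0.4762, -0.2645, 0.0617]
tcp_rot: [-0.992, 1.494, -1.501]
wrist_force: [-0.5, 0.1, 0.6]
gripper_width: 0.0855
```

```bash
python3 pl.py 0.4753 -0.2635 0.06 -0.4
```

```text
t 3.9333 tcp [ 0.4762 -0.2645  0.0617] yaw -0.4003 
turn [-0.0039 -0.0003  0.0018] shift [-0.0601  0.1699 -0.1282] len 0.22117437548171473 rows 0.05303941858074694 0.034169207267703616 
j [-0.5864  0.3798  1.9336 -0.0014  0.8241 -0.1851] w 0.08553478871601043 F [-0.4762  0.0995  0.5625]
```

Emit:
send_rows --increments '[[[-0.004, 0, 0.002], [0, 0.1, -0.1], -1], [[-0.004, 0, 0.002], [0, 0.1, -0.1], -1], [[-0.004, 0, 0.002], [0, 0.1, -0.1], -1], [[-0.004, 0, 0.002], [0, 0.1, -0.1], -1], [[-0.004, 0, 0.002], [0, 0.1, -0.1], -1]]'

```text
time_s: 4.35
tcp_pos: [0.4753, -0.2643, 0.0612]
tcp_rot: [-0.993, 1.498, -1.497]
wrist_force: [-2.3, 0.9, 5.1]
gripper_width: 0.0491
```

```bash
python3 pl.py - - 0.06 -0.4; python3 - <<'E'
from h import *
from rig import vision
a=vision.capture("scene")[:,:,::-1];b=vision.capture("side")[:,:,::-1]
cv2.imwrite("pics/g1.png",np.hstack([cv2.resize(x,(480,450),interpolation=cv2.INTER_CUBIC)[:, :400] for x in (a[250:400,320:480],b[200:350,340:500])]))
E
```

```text
t 4.35 tcp [ 0.4753 -0.2643  0.0612] yaw -0.4003 
turn [ 0.0004 -0.0003 -0.0002] shift [0.     0.1227 0.    ] len 0.12273697121162884 rows 0.029433326429647206 0.004332244385808914 
j [-0.5876  0.3812  1.9327  0.0002  0.8281 -0.1874] w 0.04910777307235512 F [-2.2763  0.928   5.0541]
```

View pics/g1.png

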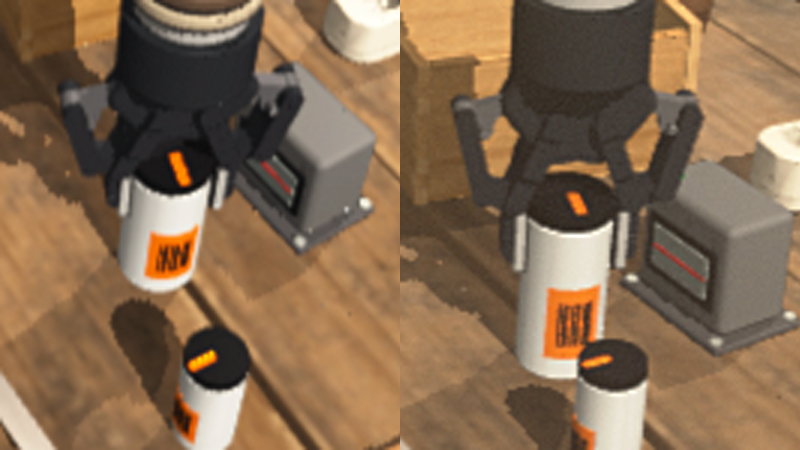

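The grip is firm at 49 mm with the canister standing. I'll turn it by about +1.915 rad in yaw, which is −1.915 about tool y.

Emit:
send_rows --increments '[[[0, -0.08, 0], [0, -0.1, 0], -1], [[0, -0.18, 0], [0, -0.1, 0], -1], [[0, -0.28, 0], [0, -0.1, 0], -1], [[0, -0.38, 0], [0, -0.1, 0], -1], [[0, -0.48, 0], [0, -0.1, 0], -1]]'

```text
time_s: 4.87
tcp_pos: [0.4747, -0.2639, 0.0613]
tcp_rot: [-1.248, 1.148, -1.145]
wrist_force: [0.9, 0.2, -1.0]
gripper_width: 0.0489
```

```bash
python3 pl.py 0.4753 -0.2643 0.062 1.515
```

```text
t 4.8667 tcp [ 0.4747 -0.2639  0.0613] yaw 0.0846 
turn [ 0.0002 -1.4304 -0.0017] shift [ 0.045  -0.0701  0.056 ] len 0.10039352107872904 rows 0.024075184910966198 11.443267340468724 
j [-0.5876  0.3806  1.9334  0.0001  0.8292 -0.6723] w 0.04885664174444046 F [ 0.9309  0.1846 -1.0431]
```

Emit:
send_rows --increments '[[[0, -0.1, 0], [0, 0, 0], -1], [[0, -0.2, 0], [0, 0, 0], -1], [[0, -0.3, 0], [0, 0, 0], -1], [[0, -0.4, 0], [0, 0, 0], -1], [[0, -0.5, 0], [0, 0, 0], -1]]'

```text
time_s: 5.28
tcp_pos: [0.4754, -0.2644, 0.0612]
tcp_rot: [-1.432, 0.765, -0.765]
wrist_force: [1.0, -0.1, 0.5]
gripper_width: 0.0487
```

Emit:
send_rows --increments '[[[0, -0.1, 0], [0, 0, 0], -1], [[0, -0.2, 0], [0, 0, 0], -1], [[0, -0.3, 0], [0, 0, 0], -1], [[0, -0.4, 0], [0, 0, 0], -1], [[0, -0.5, 0], [0, 0, 0], -1]]'

```text
time_s: 5.7
tcp_pos: [0.4762, -0.2648, 0.0613]
tcp_rot: [-1.538, 0.372, -0.376]
wrist_force: [1.1, -0.2, 0.1]
gripper_width: 0.0493
```

```bash
python3 pl.py 0.4753 -0.2643 0.061 1.515
```

```text
t 5.7 tcp [ 0.4762 -0.2648  0.0613] yaw 1.0937 
turn [ 0.0002 -0.4213  0.0026] shift [-0.1035  0.026  -0.0015] len 0.10669834395484257 rows 0.025587132842887907 3.370414689696458 
j [-0.5877  0.3814  1.9323  0.0009  0.8254 -1.682 ] w 0.049326997938028944 F [ 1.0636 -0.2273  0.0689]
```

Emit:
send_rows --increments '[[[0, -0.1, 0], [0, 0, 0], -1], [[0, -0.2, 0], [0, 0, 0], -1], [[0, -0.3, 0], [0, 0, 0], -1], [[0, -0.37, 0], [0, 0, 0], -1], [[0, -0.42, 0.002], [-0.1, 0.03, 0], -1]]'

```text
time_s: 6.12
tcp_pos: [0.4767, -0.2647, 0.0613]
tcp_rot: [-1.571, 0.04, -0.046]
wrist_force: [2.7, 0.6, 2.4]
gripper_width: 0.0489
```

Emit:
send_rows --increments '[[[0, 0, 0], [0, 0.05, 0], -1], [[0, 0, 0], [0, 0.05, 0], -1]]'

```text
time_s: 6.28
tcp_pos: [0.477, -0.2647, 0.0612]
tcp_rot: [-1.571, 0.041, -0.047]
wrist_force: [-0.1, -0.0, 4.8]
gripper_width: 0.0489
```

```bash
python3 pl.py 0.4753 -0.2643 0.061 1.515; python3 - <<'E'
from h import *
from rig import vision
a=vision.capture("scene")[:,:,::-1];b=vision.capture("side")[:,:,::-1]
cv2.imwrite("pics/g2a.png",a);cv2.imwrite("pics/g2b.png",b)
cv2.imwrite("pics/g2.png",np.hstack([cv2.resize(x,(640,600),interpolation=cv2.INTER_CUBIC)[:, :400] for x in (a[265:385,345:473],b[230:350,360:488])]))
E
```

```text
t 6.2833 tcp [ 0.477  -0.2647  0.0612] yaw 1.5150 
turn [ 0.0008 -0.      0.0039] shift [-0.1764  0.0207  0.0332] len 0.18065091680508744 rows 0.04332156278299459 0.0317579336042005 
j [-0.5872  0.3819  1.9317  0.0017  0.8242 -2.1033] w 0.048932119944953535 F [-0.076  -0.0107  4.8214]
```

View pics/g2.png

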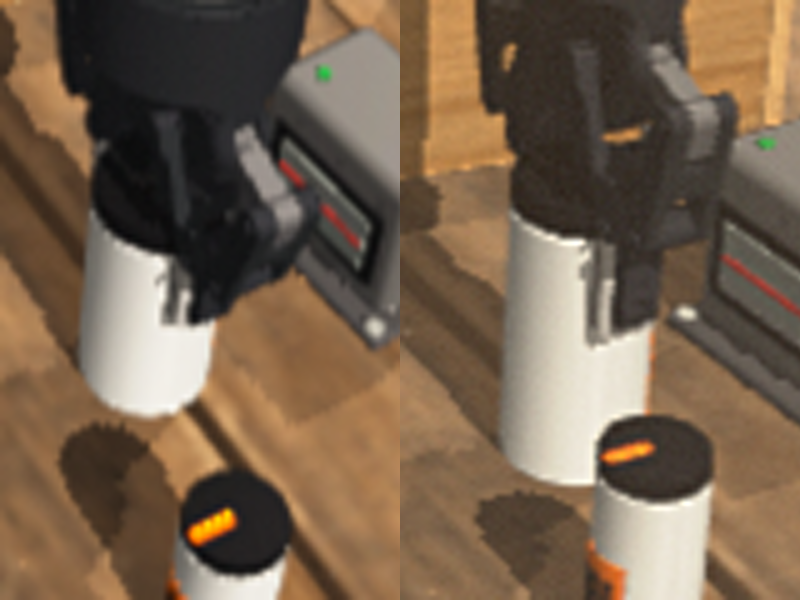

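The canister stands upright. The patch sliver at the right silhouette in the side view, around (650,370) in the crop, fits it facing the scanner. I'll hold still for over a second, then check with the wrist camera.

Emit:
send_rows --increments '[[[0, 0, 0], [0, 0, 0], -1], [[0, 0, 0], [0, 0, 0], -1], [[0, 0, 0], [0, 0, 0], -1], [[0, 0, 0], [0, 0, 0], -1], [[0, 0, 0], [0, 0, 0], -1]]'

```text
time_s: 6.8
tcp_pos: [0.477, -0.2647, 0.0612]
tcp_rot: [-1.571, 0.041, -0.047]
wrist_force: [-0.8, 0.8, 4.0]
gripper_width: 0.0488
```

```bash
python3 snap.py w1
```

```text
6.8 [ 0.477  -0.2647  0.0612] 0.0026791969985006316 [-0.5872  0.3819  1.9319  0.0018  0.8241 -2.1031]
```

View pics/w1.png

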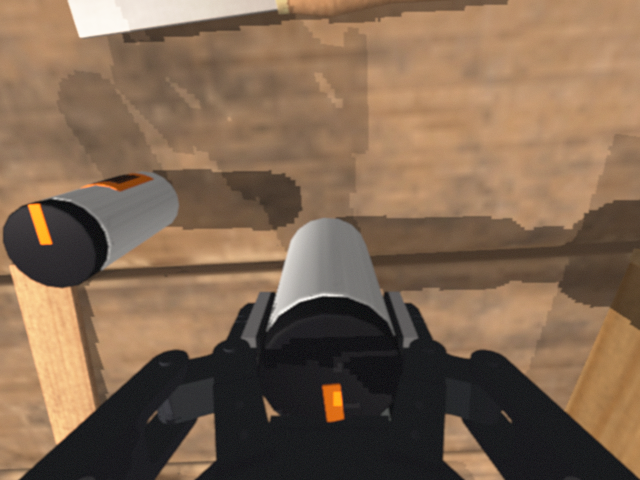

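The wrist camera sees the gripped canister's top line at (333,402), pointing down the image towards the scanner.

```bash
cat > yawline.py <<'E'
import sys,pickle
from h import *
n,z=sys.argv[1],float(sys.argv[2]); box=tuple(map(int,sys.argv[3].split(',')))
im=cv2.imread(f"pics/{n}.png"); o,p=pickle.load(open(f"pics/{n}.pkl","rb"))
h=cv2.cvtColor(im,cv2.COLOR_BGR2HSV); m=cv2.inRange(h,(3,140,90),(25,255,255))
c=blob(m,*box); 
q=np.array([onz(p,x,z)[:2] for x in c[:,0,:].astype(float)],np.float32)*1000
rc=cv2.minAreaRect(q); bp=cv2.boxPoints(rc); e=[bp[1]-bp[0],bp[2]-bp[1]]; e=max(e,key=np.linalg.norm)
cen_=np.array(rc[0]); print("line centre mm",cen_,"size",rc[1],"yaw mod pi",(np.arctan2(e[1],e[0])+np.pi/2)%np.pi-np.pi/2, cv2.boundingRect(c))
v=cv2.fitLine(q,cv2.DIST_L2,0,.01,.01).ravel(); print("fit",np.arctan2(v[1],v[0]))
t=o["tcp_pos"][:2]*1000; d=cen_-t; print("from tcp axis",d,np.arctan2(d[1],d[0]))
E
python3 yawline.py w1 0.11 310,370,360,440
```

```text
line centre mm [ 487.0117 -265.1229] size (17.084537506103516, 6.7817277908325195) yaw mod pi 0.044578552 (322, 383, 23, 40)
fit 0.03149899
from tcp axis [10.0029 -0.4159] -0.04155758726839196
```

The patch yaw measures 0.03 to 0.045 against the scanner's 0.055, which is well within tolerance. I'll hold a little longer to complete the second.

Emit:
send_rows --increments '[[[0, 0, 0], [0, 0, 0], -1], [[0, 0, 0], [0, 0, 0], -1], [[0, 0, 0], [0, 0, 0], -1], [[0, 0, 0], [0, 0, 0], -1], [[0, 0, 0], [0, 0, 0], -1]]'

```text
time_s: 7.27
tcp_pos: [0.477, -0.2647, 0.0612]
tcp_rot: [-1.571, 0.041, -0.047]
wrist_force: [-0.8, 0.9, 3.6]
gripper_width: 0.0491
```

Emit:
send_rows --increments '[[[0, 0, 0], [0, 0, 0], -1], [[0, 0, 0], [0, 0, 0], -1]]'

```text
time_s: 7.43
tcp_pos: [0.477, -0.2647, 0.0612]
tcp_rot: [-1.571, 0.041, -0.047]
wrist_force: [0.2, 0.2, 4.9]
gripper_width: 0.0489
```

Emit:
send_rows --increments '[[[0, 0, 0], [0, -1, 0], -1], [[0, 0, 0], [0, -4, 0], -1], [[0, 0, 0], [0, -8, 0], -1], [[0, 0, 0], [0, -12, 0], -1], [[0, 0, 0], [0, -16, 0], -1]]'

```text
time_s: 7.85
tcp_pos: [0.4752, -0.264, 0.2219]
tcp_rot: [-1.57, 0.043, -0.045]
wrist_force: [0.3, 0.0, -2.4]
gripper_width: 0.0487
```

```bash
python3 pl.py 0.57 0.255 0.28 1.67
```

```text
t 7.85 tcp [ 0.4752 -0.264   0.2219] yaw 1.5147 
turn [-0.     -0.1553  0.0017] shift [ 6.5653 -5.794  52.3462] len 53.07349299309233 rows 12.727456353259551 1.242292778529282 
j [-0.5877  0.1607  1.8362  0.0011  1.1433 -2.1029] w 0.04871062776621063 F [ 0.2696  0.0489 -2.4128]
```

Emit:
send_rows --increments '[[[0, 0, 0], [0, -2, 1], -1], [[0, 0, 0], [0, -4, 3.5], -1], [[0, 0, 0], [0.5, -5.8, 7], -1], [[0, -0.02, 0], [1, -5.8, 10.5], -1], [[0, -0.04, 0], [1.6, -5.8, 14], -1]]'

```text
time_s: 8.27
tcp_pos: [0.4992, -0.1243, 0.2815]
tcp_rot: [-1.572, 0.01, -0.017]
wrist_force: [1.1, -0.7, -1.7]
gripper_width: 0.0489
```

```bash
python3 pl.py 0.57 0.255 0.28 1.67
```

```text
t 8.2667 tcp [ 0.4992 -0.1243  0.2815] yaw 1.5542 
turn [ 0.0013 -0.1158  0.0044] shift [ 6.4487  0.1376 38.0381] len 38.58106333941885 rows 9.252053558613632 0.926898623733404 
j [-0.3288  0.0447  1.8393  0.0004  1.253  -1.8832] w 0.04885134357306595 F [ 1.1471 -0.6637 -1.7158]
```

Emit:
send_rows --increments '[[[0, -0.01, 0], [0.6, 0, 3.5], -1], [[0, -0.02, 0], [1.2, 0, 7], -1], [[0, -0.03, 0], [1.8, 0, 10.5], -1], [[0, -0.04, 0], [2.4, 0, 14], -1], [[0, -0.05, 0], [3, 0, 17.5], -1]]'

```text
time_s: 8.68
tcp_pos: [0.5314, 0.0518, 0.2809]
tcp_rot: [-1.572, -0.029, 0.024]
wrist_force: [-0.0, -0.5, -1.3]
gripper_width: 0.0489
```

```bash
python3 pl.py 0.57 0.255 0.28 1.67
```

```text
t 8.6833 tcp [0.5314 0.0518 0.2809] yaw 1.6048 
turn [ 0.0018 -0.0652  0.0034] shift [ 4.5486  0.0725 20.1748] len 20.681293038966654 rows 4.95954269519584 0.5226184760227545 
j [ 0.0166  0.0856  1.797  -0.0017  1.2556 -1.5876] w 0.04892475923154965 F [-0.032  -0.5254 -1.3338]
```

Emit:
send_rows --increments '[[[0, -0.02, 0], [0.9, 0, 4], -1], [[0, -0.03, 0], [1.8, 0, 8], -1], [[0, -0.05, 0], [2.7, 0, 12], -1], [[0, -0.065, 0], [3.6, 0, 16], -1], [[0, -0.065, 0], [4.5, 0, 20], -1]]'

```text
time_s: 9.1
tcp_pos: [0.5689, 0.2549, 0.2799]
tcp_rot: [-1.572, -0.08, 0.077]
wrist_force: [1.4, -0.4, -2.6]
gripper_width: 0.0493
```

Emit:
send_rows --increments '[[[0, 0, 0], [0, 0, 0], -1], [[0, 0, 0], [0, 0, 0], -1], [[0, 0, 0], [0, 0, 0], -1]]'

```text
time_s: 9.35
tcp_pos: [0.568, 0.2546, 0.2788]
tcp_rot: [-1.574, -0.079, 0.079]
wrist_force: [-0.6, -0.3, -2.2]
gripper_width: 0.0491
```

```bash
python3 pl.py 0.57 0.255 0.28 1.67; python3 snap.py w2; python3 - <<'E'
from h import *
from rig import vision
a=vision.capture("scene")[:,:,::-1];b=vision.capture("side")[:,:,::-1]
cv2.imwrite("pics/e1a.png",a);cv2.imwrite("pics/e1b.png",b)
E
```

```text
t 9.35 tcp [0.568  0.2546 0.2788] yaw 1.6717 
turn [ 0.0044  0.0017 -0.0003] shift [ 0.2046 -0.1247  0.0215] len 0.24060095397464237 rows 0.05769807049751616 0.03802615463753906 
j [ 0.3536  0.2658  1.5904 -0.0044  1.2869 -1.3169] w 0.049065233617449036 F [-0.5799 -0.2557 -2.1969]
9.35 [0.568  0.2546 0.2788] 0.03222743404029732 [ 0.3536  0.2658  1.5904 -0.0044  1.2869 -1.3169]
```

View pics/w2.png

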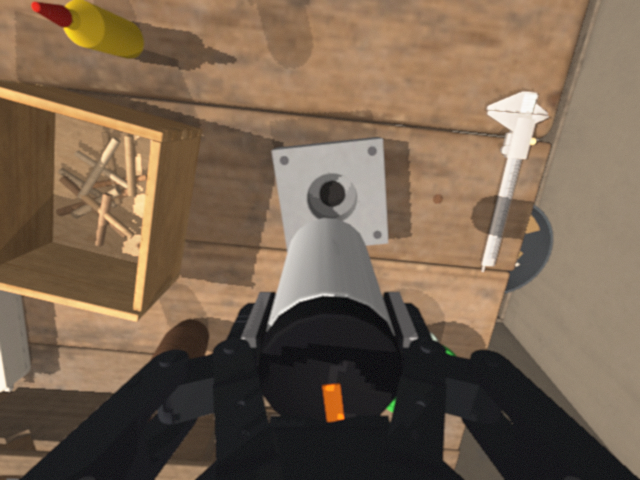

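View pics/e1a.png

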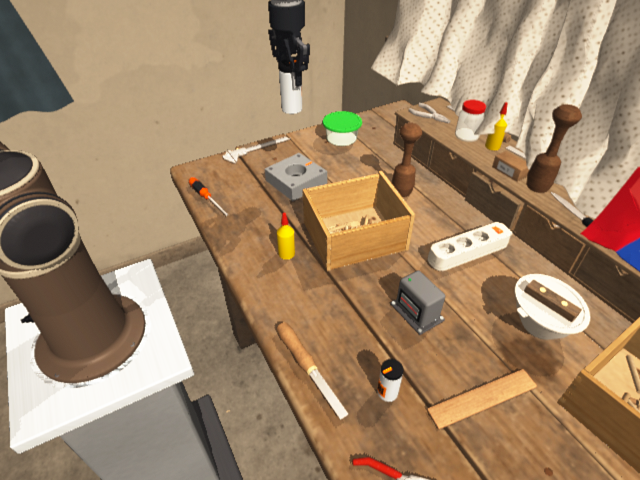

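The canister is held over the dock area and the bystanders are unmoved. The dock pocket is at (332,195) in the wrist view and the canister's near bottom rim at (333,220). I'll measure the in-hand offset, heading and underside height from the wrist and fixed views.

```bash
python3 yawline.py w2 0.3276 310,370,360,440; python3 - <<'E'
from h import *
import pickle
im=cv2.imread("pics/w2.png"); a=cv2.imread("pics/e1a.png"); b=cv2.imread("pics/e1b.png")
cv2.imwrite("pics/e1c.png",np.hstack([cv2.resize(im[205:305,270:390],(480,400),interpolation=cv2.INTER_CUBIC),cv2.resize(a[60:120,270:310],(266,400),interpolation=cv2.INTER_CUBIC)]))
h=cv2.cvtColor(b,cv2.COLOR_BGR2HSV)
cv2.imwrite("pics/e1b2.png",cv2.resize(b[40:160,240:400],(800,600),interpolation=cv2.INTER_CUBIC))
E
```

```text
line centre mm [577.6906 255.9096] size (17.085418701171875, 6.679864406585693) yaw mod pi 0.203323 (322, 383, 23, 40)
fit 0.1898463
from tcp axis [9.7046 1.3353] 0.1367384114676686
```

View pics/e1c.png

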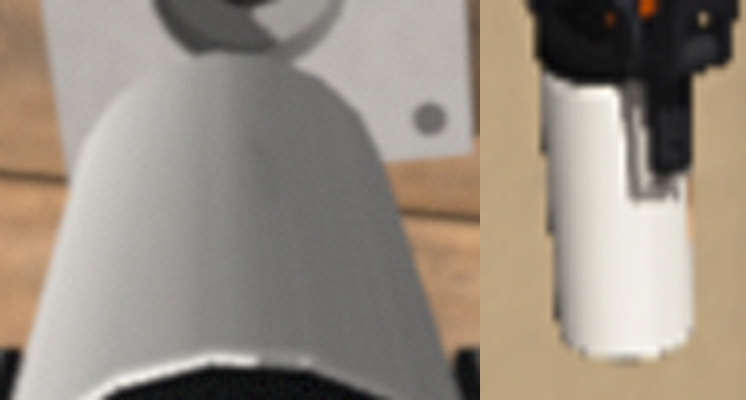

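View pics/e1b2.png

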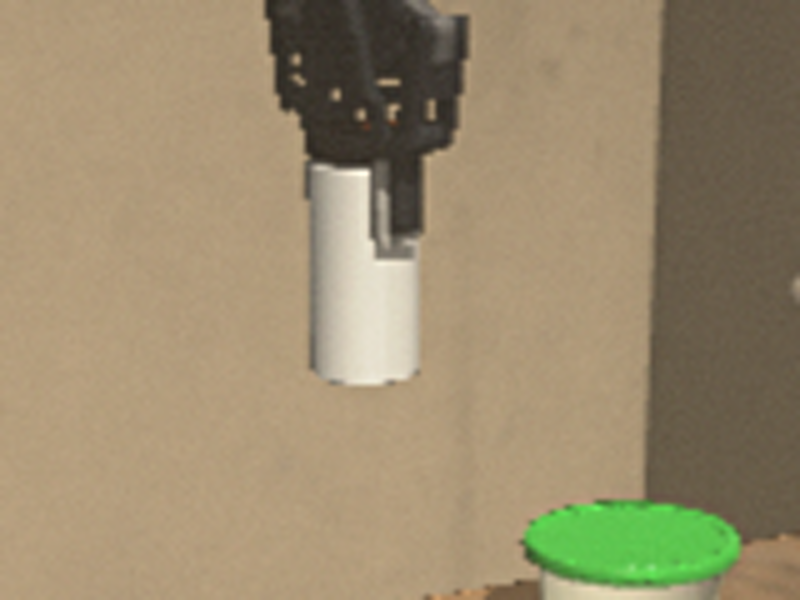

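```bash
cat > rim.py <<'E'
from h import *
import pickle,sys
from rig import vision
from scipy.optimize import least_squares
ps,pd=vision.camera_params("scene"),vision.camera_params("side")
def rimfit(obs,use=None):
    def near(p,c):
        o=P(p)[3][:3,3]; d=o[:2]-c[:2]; d/=np.linalg.norm(d); return np.r_[c[:2]+.025*d,c[2]]
    f=lambda c:np.concatenate([proj(p,near(p,c))-uv for p,uv in obs])
    s=least_squares(f,[.57,.25,.2]); return s.x,s.fun
E
python3 - <<'E'
from rim import *
o,pw=pickle.load(open("pics/w2.pkl","rb"))
W=(pw,(332.1,217.6));S=(ps,(291.7,113.4));D=(pd,(312.7,116.3))
for l in ([W,S,D],[W,S],[W,D]):
    c,f=rimfit(l); print(c,f, "offset from tcp",c-o["tcp_pos"])
for z in (.2150,.2176,.22):
    o2,d=ray(pw,332.1,217.6); q=onz(pw,(332.1,217.6),z); h=q[:2]-o2[:2]; h/=np.linalg.norm(h); print(z,q[:2]+.025*h)
E
```

```text
[0.5677 0.255  0.2175] [-0.2266  0.2838 -0.1688 -0.3035 -1.026   0.5807] offset from tcp [-0.0003  0.0005 -0.0613]
[0.5678 0.2552 0.2164] [-0.0203  0.0355 -0.1407  0.0481] offset from tcp [-0.0002  0.0007 -0.0623]
[0.5675 0.255  0.2182] [-0.1935  0.2756 -1.1098  0.2909] offset from tcp [-0.0005  0.0005 -0.0606]
0.215 [0.5682 0.2553]
0.2176 [0.5674 0.2552]
0.22 [0.5668 0.2551]
```

The canister axis sits within 1 mm of the TCP axis and its underside is 61.3 mm below the TCP. Its heading is about 0.197 against the dock's 0.203. Next I descend in steps to TCP (0.571, 0.256, 0.117).

```bash
python3 pl.py 0.571 0.256 0.15 1.675
```

```text
t 9.5 tcp [0.5687 0.2533 0.2797] yaw 1.6689 
turn [ 0.0035 -0.0061  0.0013] shift [ 0.242  12.9691  0.2878] len 12.974541443021932 rows 3.111400825664732 0.057304274302232776 
j [ 0.351   0.2642  1.5905 -0.0038  1.2866 -1.3168] w 0.04915904075237705 F [-0.3088 -0.3035 -1.5567]
```

Emit:
send_rows --increments '[[[0, 0, 0], [0, 2, 0.1], -1], [[0, 0, 0], [0.1, 5, 0.2], -1], [[0, 0, 0], [0.2, 8, 0.3], -1], [[0, 0, 0], [0.2, 11, 0.3], -1], [[0.003, -0.006, 0], [0.2, 12.9, 0.3], -1]]'

```text
time_s: 9.92
tcp_pos: [0.5689, 0.2538, 0.1476]
tcp_rot: [-1.571, -0.078, 0.082]
wrist_force: [-0.6, -0.3, -3.0]
gripper_width: 0.0491
```

```bash
python3 pl.py 0.571 0.256 0.117 1.675
```

```text
t 9.9167 tcp [0.5689 0.2538 0.1476] yaw 1.6728 
turn [ 0.0016 -0.0022 -0.0028] shift [0.2398 3.0621 0.2026] len 3.0781512542925724 rows 0.738165768415485 0.031357802509490926 
j [ 0.3502  0.3931  1.7006 -0.001   1.051  -1.3221] w 0.049089345952026284 F [-0.6475 -0.2855 -2.9977]
```

Emit:
send_rows --increments '[[[0, 0, 0], [0.2, 0.7, 0.2], -1], [[0, 0, 0], [0.2, 1.4, 0.2], -1], [[0, 0, 0], [0.2, 2.0, 0.2], -1], [[0, 0, 0], [0.2, 2.5, 0.2], -1], [[0, 0, 0], [0.2, 2.8, 0.2], -1]]'

```text
time_s: 10.33
tcp_pos: [0.5716, 0.2561, 0.1205]
tcp_rot: [-1.57, -0.079, 0.08]
wrist_force: [-0.0, -0.5, -2.5]
gripper_width: 0.0486
```

Emit:
send_rows --increments '[[[0, 0, 0], [0, 0, 0], -1], [[0, 0, 0], [0, 0, 0], -1], [[0, 0, 0], [0, 0, 0], -1]]'

```text
time_s: 10.58
tcp_pos: [0.5724, 0.2564, 0.1216]
tcp_rot: [-1.57, -0.081, 0.079]
wrist_force: [-0.5, -0.6, -1.5]
gripper_width: 0.0486
```

```bash
python3 pl.py 0.571 0.256 0.117 1.675
```

```text
t 10.5833 tcp [0.5724 0.2564 0.1216] yaw 1.6725 
turn [ 0.0007 -0.0025  0.0013] shift [-0.1402  0.4638 -0.0222] len 0.48502148665589595 rows 0.11631210711172565 0.02335220206841547 
j [ 0.3522  0.4298  1.7077 -0.0011  1.003  -1.3197] w 0.0486203282267058 F [-0.4821 -0.5739 -1.5332]
```

Emit:
send_rows --increments '[[[0, 0, 0], [-0.1, 0.2, 0], -1], [[0, -0.002, 0], [-0.1, 0.45, 0], -1], [[0, -0.002, 0], [-0.1, 0.45, 0], -1], [[0, -0.002, 0], [-0.1, 0.45, 0], -1]]'

```text
time_s: 10.92
tcp_pos: [0.5711, 0.2562, 0.1169]
tcp_rot: [-1.57, -0.082, 0.081]
wrist_force: [0.9, 0.2, -2.8]
gripper_width: 0.0489
```

```bash
python3 pl.py 0.571 0.256 0.117 1.675; python3 snap.py w3; python3 - <<'E'
from h import *
from rig import vision
a=vision.capture("scene")[:,:,::-1];b=vision.capture("side")[:,:,::-1];im=cv2.imread("pics/w3.png")
cv2.imwrite("pics/f1a.png",a);cv2.imwrite("pics/f1b.png",b)
cv2.imwrite("pics/f1c.png",np.hstack([cv2.resize(a[120:200,250:330],(400,400),interpolation=cv2.INTER_CUBIC),cv2.resize(b[130:210,270:350],(400,400),interpolation=cv2.INTER_CUBIC)]))
E
```

```text
t 10.9167 tcp [0.5711 0.2562 0.1169] yaw 1.6747 
turn [ 0.0008 -0.0003  0.0008] shift [-0.0108 -0.0108 -0.0226] len 0.027289812470894584 rows 0.006544319537384793 0.00939543606075427 
j [ 0.3527  0.4341  1.7126 -0.0012  0.9944 -1.3213] w 0.04892771434690674 F [ 0.914   0.2187 -2.8284]
10.9167 [0.5711 0.2562 0.1169] 0.001991176399761936 [ 0.3527  0.4341  1.7126 -0.0012  0.9944 -1.3213]
```

View pics/f1c.png

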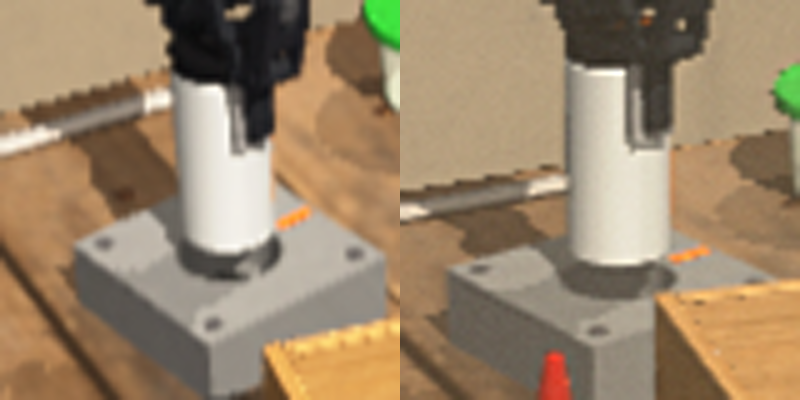

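View pics/w3.png

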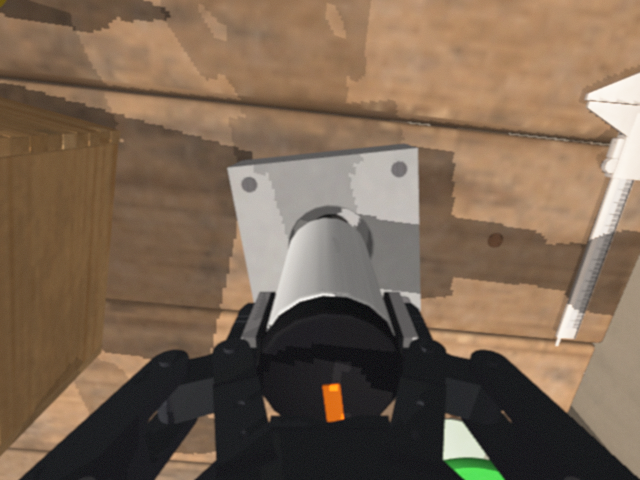

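```bash
python3 yawline.py w3 0.1656 310,370,360,440; python3 - <<'E'
from rim import *
o,pw=pickle.load(open("pics/w3.pkl","rb"))
W=(pw,(332.1,217.8));S=(ps,(295.3,169.0));D=(pd,(313.4,182.0))
for l in ([W,S,D],[W,S],[W,D]):
    c,f=rimfit(l); print(c,f)
a,b=onz(pw,(249,184.5),.039),onz(pw,(399,169),.039); print("screws",a,b,"expected [0.5337 .1996],[.5138 .2939]")
x=np.array([np.cos(.203),np.sin(.203)]); print("dock centre from screws",(a+b)[:2]/2+.0482*x)
E
```

```text
line centre mm [580.9216 257.4137] size (17.168981552124023, 6.764918804168701) yaw mod pi 0.2045691 (322, 383, 23, 40)
fit 0.20084111
from tcp axis [9.8372 1.1775] 0.11913251732142387
[0.5705 0.2573 0.0568] [-0.131   0.2062 -0.0866  0.0511 -0.774   0.2024]
[0.5704 0.2574 0.0567] [-0.0165  0.0325 -0.1397  0.0531]
[0.5705 0.2573 0.0567] [-0.1223  0.1859 -0.7762  0.2169]
screws [0.5341 0.1989 0.039 ] [0.5141 0.2937 0.039 ] expected [0.5337 .1996],[.5138 .2939]
dock centre from screws [0.5713 0.256 ]
```

Everything agrees: the axis is about 1 mm off the pocket centre, the underside is about 16 mm above the dock, and the heading is within 0.01 rad. One last check for stillness, then I hand in.

```bash
python3 - <<'E'
from h import *
from rig import r,job,vision
vision.capture("wrist"); o=r.observe(); print(o["time_s"],o["tcp_pos"],np.abs(o["joint_velocities"]).max(),o["gripper_width"],o["wrist_force"])
print(job.sign_off())
E
```

```text
11.1167 [0.5714 0.2563 0.1171] 0.0014293163978302474 0.048647317203943226 [-0.2205 -0.0145 -2.2274]
the job is handed in; nothing more can be done
None
```

The canister was turned to face the scanner, held there to be read, and is now held still over the dock's pocket. The job is handed in; the robot clock stood at about 11 s of the 67 s allowed. No verdict was reported.

- **Turn and read:** I gripped the larger canister where it stood and turned it about 1.9 rad. It then stood still for just over a second. Its patch heading measured 0.03–0.045 rad against the scanner's 0.055, and it was within about 2 mm of its starting place.
- **Carry:** I lifted it to about 0.22 m at the underside, carried it over the pine box, and came down over the dock. The overview pictures showed the bystanders where they were; I did not measure their positions again.
- **Final position:**
  - The axis is at (0.5705, 0.2573) and the pocket centre at (0.571, 0.256), about 1 mm apart.
  - The underside is about 56–57 mm above the bench by camera and 56 mm from the TCP height. With the dock top at 39–40 mm, that puts it about 16–17 mm above the dock.
  - The patch heading is 0.20 rad and the dock's is 0.203.
  - The tool is level to 0.001 rad, and the arm was still at the last reading with the gripper closed on 49 mm.
- **Checks that disagreed:** The canister's top height came out between 94 and 118 mm, because the two wrist views were close together and the cap edge biased the fit. I used the given 110 mm. The final rim fit also left up to 0.8 pixel in the side view. Neither mattered for the result.

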